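Seat a glass blank on the edge gauge and hold it for the reading

TASK

Measure the green glass blank on the white edge gauge. First flip the gauge's power toggle on (away from its display), while nothing touches its two brass seat pins, because the gauge zeroes itself at switch-on; then stand the blank upright on the gauge deck with its long side along the left stop and press it firmly and fully home into the corner, flat against the left stop and the far stop at once, so that both spring pins are pushed in. Finish while still holding it pressed against both stops, with the gauge left on and the vials and dropper bottle left where they stand.

Things in the scene. Friction and masses are not known exactly. Their poses are not given: they have to be found in the camera images.
- gauge: white edge gauge fixed to the bench, 150 mm (its x, depth) by 230 mm (its y, width). Origin: centre of its underside, on the bench. x runs from its display side (near the robot) to its far side, y to its left, z up; yaw within 0.25 rad. Flat deck at z = 20 mm over y = -36 to 115 mm, with a flush dark window. Blank home: centre at x = 15, y = 64 mm, its long side along x
- gauge_corner (a point): point on the deck where the planes of the two stop faces meet (gauge x = 45, y = 85, z = 20 mm); axes as the gauge. Above the 12 mm high stops all is free, so fingers may pass over them. A push of about 15 N toward each stop seats the blank surely (friction and pin take up to 10 N, more if it is also pressed down hard); a firm grip keeps it from tipping
- far_stop: steel stop on the deck, 18 x 68 x 12 mm high; its face for the blank looks to gauge -x at x = 45 mm, from y = 5 to 73 mm; origin: centre of its underside, 9 mm behind the face
- left_stop: steel stop on the deck, 68 x 18 x 12 mm high; its face for the blank looks to gauge -y at y = 85 mm, from x = -35 to 33 mm; origin: centre of its underside, 9 mm behind the face
- far_pin (a joint): brass spring pin, 6 mm across, in the face of the far stop at gauge y = 60 mm, 6.5 mm above the deck: 0 = standing 5 mm out of the face (free), 0.005 m = flush with the face (reads about 0.0045 with the blank home); pushes back with 1 N free and 2 N flush
- left_pin (a joint): the same kind of pin in the face of the left stop at gauge x = 12 mm, 6.5 mm above the deck: 0 = standing 5 mm out, 0.005 m = flush with the face; 1 N free, 2 N flush
- power_toggle (a joint): steel bat toggle on top of the pod, 38 mm long, 7 to 11 mm thick, hinged about the gauge's y axis: 0 = off (leaning 0.4 rad toward the display, gauge -x), 0.8 rad = on (leaning 0.4 rad away, gauge +x). It snaps over past the middle (0.4); about 1.4 N at its tip moves it from off
- toggle_tip (a point): the free end of the toggle, on its centre line
- toggle_pivot (a point): hinge point of the toggle, fixed to the gauge (gauge x = 10, y = -75, z = 46 mm), ringed by a 19 mm bushing up to z = 49.5 mm. The grey pod under it covers gauge y = -113 to -37 mm: flat top at z = 44 mm, sloping down toward the display for x below -20 mm
- glass_blank: green optical-glass block, 60 mm (its x) by 42 mm (its y) by 50 mm high, about 0.3 kg, polished (friction about 0.3 on the gauge); origin: centre of its underside; z up. It starts upright on the bench to the left of the gauge. Either end may point to the far stop
- vial_1: glass vial with black cap, 25 mm diameter, 54 mm high, a bystander; origin: centre of its underside
- vial_2: glass vial with blue cap, 25 mm diameter, 54 mm high, a bystander; origin: centre of its underside
- vial_3: glass vial with black cap, 25 mm diameter, 54 mm high, a bystander; origin: centre of its underside
- vial_4: glass vial with red cap, 25 mm diameter, 54 mm high, a bystander; origin: centre of its underside
- dropper_bottle: amber dropper bottle, 35 mm diameter, 103 mm high, a bystander; origin: centre of its underside

How it is judged:
By the outcome, as a careful person would: the job done as asked, in the order asked, and still so for the second after the job is handed in, while the arm keeps its last pose, push and grip.
It also fails if it takes over 58 s, if anything falls off the work surface, if the arm or the gripper's body presses on something with over 40 N, if the wrist force passes 120 N, or if a joint passes its speed limit or range.

ROBOT

A 6-joint arm with a two-finger parallel gripper is mounted at the origin on a cart in front of the work surface, level with it; the furniture and walls round the work are solid. World frame = base frame: x ahead of the robot, y to its left, z up, the work surface at z = 0. Lengths are in mm, angles in rad, forces in N, time in s.
With the tool pointing down it reaches from about 275 to 750 mm from the base axis. Payload 10.2 kg.
Tool frame: the origin (TCP) lies at the very end of the fingers, on their centre line; the grasp point (between the pads) lies 19 mm behind it; z points along the fingers, y is the line along which they close (so a half turn about z gives the same grasp; the last joint's range is limited). The gripper opens to 85 mm and grips with 20 to 120 N. Pads are 22 mm wide; open, the fingers measure 114 mm over their backs; the gripper's body (76 mm by 85 mm) begins 54 mm behind the grasp point. The pads swing forward as they close: fully open they stand 13 mm farther back than shut.
Start: joints at [-1.344, 0.313, 1.498, -0, 1.331, -0.223], TCP at [228.251, -472.792, 196.194] pointing down, gripper open.
Joint ranges: [-2.94, 2.94], [-0.97, 2.17], [0.19, 2.56], [-1.23, 4.37], [0.02, 3.11], [-2.88, 2.88]. Speed limits (rad/s): [2.39, 2.39, 3.01, 3.14, 3.14, 3.14].

INTERFACE

Orientations are given as a unit quaternion [w, x, y, z].
In Python, from rig import ctrl gives the robot as it stands.
- The arm moves only by the tool step_arm, never from a script. Its argument "increments" is a list of rows, each a list of 3 entries, a list of its own where there are three numbers: the shift along the tool's x, y, z in cm, then the turn, a rotation vector about the tool's x, y, z in degrees, then the opening in per cent of the stroke, from 0 (shut) to 100 (fully open). A call has 1 to 8 rows; each row is the pose to reach, as a shift and turn from the pose commanded when the call began, along the tool's axes at that moment; what a row does not reach only later rows make up. A row lasts 1/8 s, in which the tool goes at most 62.5 mm and 10.7 degrees, less where a joint would pass 70% of its speed; a pose out of reach is approached as far as the arm can. A call with a gripper value outside its range is refused whole. The fingers move at their own pace and stop on an object; "squeeze" is the grip in N (left out, the last holds). Time passes only in rows, so rows that repeat a pose let the fingers close. It gives the time, the measured TCP pose, the force, the opening and the grip force at its end, in the units of the state.
- ctrl.sense(): the state, without advancing time (a new reading comes with each control period).
- ctrl.capture(name): name is "scene" or "top" or "wrist"; returns a dict with "img" (400x640x3 uint8, red, green, blue), "fx", "fy", "cx", "cy" (pixels), "extrinsics" (4x4, takes a point from camera to world coordinates). Camera axes: x right, y down, z forward; pixel columns grow to the right and rows downward; lengths in mm; the calibration is good to about 2 mm. A picture is of the moment at which its call begins. There is no depth.
- ctrl.finish_job(): hands the job in; it is judged then, once.
The state is a dict: "time_s": time; "joints": joint angles; "dq": joint speeds; "tau": joint torques, N m; "eef_pos": TCP position; "ee_rot": TCP orientation; "force": force on the tool from outside, world axes, zero at the start; "wrist_torque": the same for the moment, N m; "grip_width": opening from 0.0 (shut) to 1.0 (fully open); "grip_force": force on a finger pad.
Only numpy, scipy, OpenCV 4.12 (cv2) and the standard library are available. Lean on these libraries where they do the work, as an engineer would, in place of code of your own. Each camera call takes 0.05 s, during which the arm holds its last target. There are 200 camera calls.

## Working session

There is one attempt and no reset: what is moved stays moved. The work goes in short steps, Python scripts to look and compute and a tool call to move; the robot and the scene stay as the last step left them, time stands still between calls to the robot, and variables do not carry over. Pictures are saved under pics/ and viewed, at most 10 in all, crops included, and the job is handed in when it is done.

Besides the shell and the picture viewer there is one more tool, called after "Request:" as name(argument=value, ...), one argument or row to a line, values as JSON. step_arm: Moves the arm, as the interface text tells. Its arguments: {"type":"object","properties":{"increments":{"type":"array"},"squeeze":{"type":"number"}},"required":["increments"]}

```bash
mkdir -p pics; ls
python3 - <<'E'
from rig import ctrl
import cv2,pickle
for n in("scene","top"):
    c=ctrl.capture(n);pickle.dump(c,open(f"pics/{n}0.pkl","wb"))
    cv2.imwrite(f"pics/{n}0.png",c["img"][:,:,::-1])
    print(n,c["fx"],c["cx"],c["cy"],c["extrinsics"])
s=ctrl.sense();print(s["eef_pos"],s["ee_rot"],s["time_s"],s["grip_width"])
E
```

```text
pics
scene 415.59162907659265 322.2027258510066 197.52976588381404 [[-8.16241447e-01 -4.56949101e-01  3.53479021e-01  1.74144343e+02]
 [-5.77470980e-01  6.27717790e-01 -5.22013068e-01  5.23473670e+02]
 [ 1.66483329e-02 -6.30212579e-01 -7.76244123e-01  8.16623731e+02]
 [ 0.00000000e+00  0.00000000e+00  0.00000000e+00  1.00000000e+00]]
top 421.1874315042527 318.12825866013117 200.81868812981494 [[-3.52545914e-03 -9.97728413e-01  6.72724685e-02  4.63403002e+02]
 [-9.99669412e-01  5.22967252e-03  2.51737336e-02  2.60593417e+01]
 [-2.54683623e-02 -6.71614800e-02 -9.97417013e-01  1.18422247e+03]
 [ 0.00000000e+00  0.00000000e+00  0.00000000e+00  1.00000000e+00]]
[ 228.2033971  -472.52226918  195.70918064] [-5.61407636e-04  9.74818200e-01  2.23000362e-01  2.00501817e-05] 0.1 1.0000823234867517
```

View pics/scene0.png

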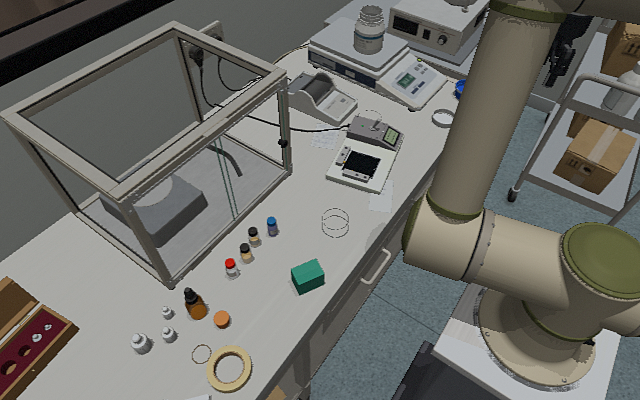

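View pics/top0.png

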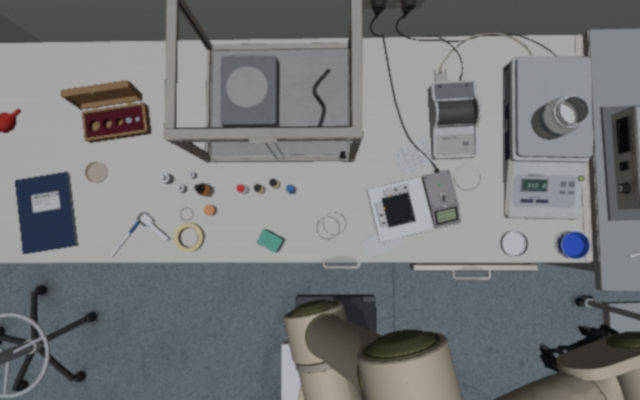

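The pictures show the gauge at about (414,207) in the top view, with its grey pod and toggle to the right. The green blank is at (270,240), the vials at (240–290,188) and the dropper at (204,190).

```bash
cat > h.py <<'E'
import numpy as np,cv2,pickle
from scipy.spatial.transform import Rotation as R
def ray(c,u,v,z):
    E=c["extrinsics"];d=E[:3,:3]@np.array([(u-c["cx"])/c["fx"],(v-c["cy"])/c["fy"],1]);o=E[:3,3]
    return o+d*(z-o[2])/d[2]
def proj(c,p):
    E=c["extrinsics"];q=E[:3,:3].T@(np.asarray(p,float)-E[:3,3])
    return np.array([c["fx"]*q[0]/q[2]+c["cx"],c["fy"]*q[1]/q[2]+c["cy"]])
def rot(s): w,x,y,z=s["ee_rot"];return R.from_quat([x,y,z,w])
def snap(ctrl,n,tag):
    c=ctrl.capture(n);pickle.dump(c,open(f"pics/{tag}.pkl","wb"));cv2.imwrite(f"pics/{tag}.png",c["img"][:,:,::-1]);return c
E
python3 - <<'E'
from h import *
from rig import ctrl
c=pickle.load(open("pics/top0.pkl","rb"))
for n,u,v,z in[("gauge",414,207,20),("blank",270,240,50),("FL",368,188,20),("NL",381,240,20),("FR",445,171,44),("NR",460,221,30),("v4",241,188,54),("v2",290,188,54),("drop",204,190,100)]:print(n,ray(c,u,v,z).round())
w=snap(ctrl,"wrist","w0");s=ctrl.sense();T=rot(s)
print(T.as_matrix().round(3));print("cam in tool",T.inv().apply(w["extrinsics"][:3,3]-s["eef_pos"]).round(1),(T.as_matrix().T@w["extrinsics"][:3,:3]).round(3),w["fx"],w["cx"],w["cy"])
E
```

```text
gauge [ 523. -208.   20.]
blank [435. 185.  50.]
FL [577. -83.  20.]
NL [ 433. -117.   20.]
FR [ 619. -289.   44.]
NR [ 484. -330.   30.]
v4 [576. 263.  54.]
v2 [575. 130.  54.]
drop [566. 351. 100.]
[[ 0.901  0.435 -0.   ]
 [ 0.435 -0.901  0.001]
 [ 0.    -0.001 -1.   ]]
cam in tool [  78.    -0.5 -177.3] [[ 0.    -0.954 -0.298]
 [ 1.    -0.     0.001]
 [-0.001 -0.298  0.954]] 330.1437099457276 317.0329563938551 193.16126694603975
```

Request:
step_arm(
  increments=[
    [[6,-1,0],[0,0,4],0],
    [[12,-2,0],[0,0,8],0],
    [[18,-3,0],[0,0,12.6],0],
    [[24,-4,0],[0,0,12.6],0],
    [[30.5,-5,0],[0,0,12.6],0],
    [[30.5,-5,0],[0,0,12.6],0],
    [[30.5,-5,0],[0,0,12.6],0],
    [[30.5,-5,0],[0,0,12.6],0],
  ],
)

```text
time_s: 1.15
eef_pos: [480.2, -296.1, 196.2]
ee_rot: [-0.0, 0.993, 0.114, -0.0]
force: [0.1, 0.3, 0.3]
grip_width: 0.002
grip_force: 0.0
```

Run:
```python
from h import *
from rig import ctrl
w=snap(ctrl,"wrist","w1");s=ctrl.sense();print(s["eef_pos"],s["dq"],s["grip_width"]);print(rot(s).as_matrix().round(3))
```

```text
[ 480.29953786 -296.09386183  196.23282554] [ 0.00249603 -0.00013609 -0.00037     0.0020061   0.0001252   0.00019271] 0.00183129180442374
[[ 0.974  0.226 -0.   ]
 [ 0.226 -0.974 -0.   ]
 [-0.     0.    -1.   ]]
```

View pics/w1.png

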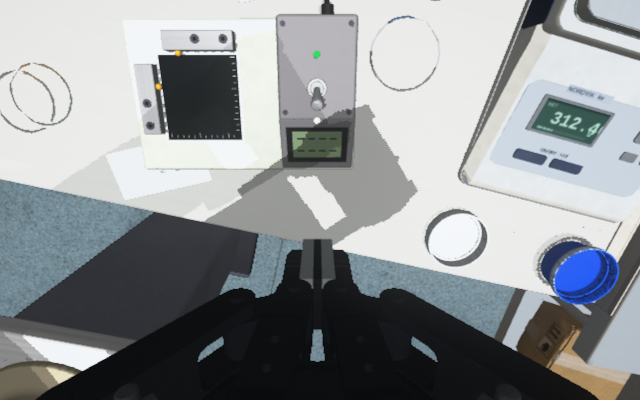

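The wrist view shows the far stop at (162–235, 30–50) and the left stop at (134–160, 64–134). Brass pins are at (178,53) and (159,86), and the toggle at (318,90–108) leans toward the display. I'll take a magnified crop to get the edges.

Run:
```python
from h import *
i=cv2.imread("pics/w1.png")[10:180,115:365]
cv2.imwrite("pics/w1c.png",cv2.resize(i,None,fx=3.2,fy=3.2,interpolation=cv2.INTER_NEAREST))
```

```text
(no output)
```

View pics/w1c.png

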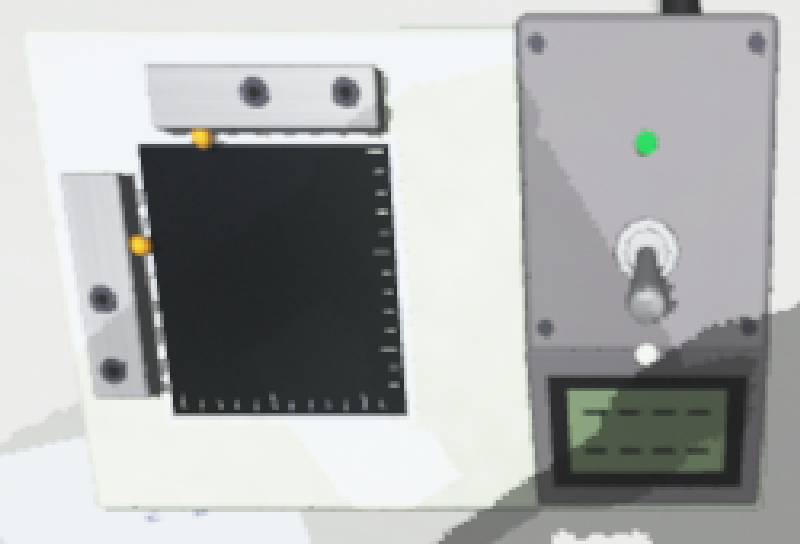

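The crop gives clear corners for both stops, the deck and the pod, with the toggle tip at crop (647,300). I'll fit a rigid gauge pose to those points.

Run:
```python
from h import *
from scipy.optimize import least_squares
c=pickle.load(open("pics/w1.pkl","rb"))
P=[((146,65),(63,73,32)),((377,65),(63,5,32)),((153,129),(45,73,32)),((380,130),(45,5,32)),
((62,174),(33,103,32)),((119,174),(33,85,32)),((148,396),(-35,85,32)),((95,398),(-35,103,32)),
((25,31),(75,115,20)),((103,508),(-75,115,20)),((647,248),(10,-75,49.5))]
W=np.array([ray(c,(u+.5)/3.2+114.5,(v+.5)/3.2+9.5,g[2])[:2] for (u,v),g in P]);G=np.array([g[:2] for _,g in P],float)
f=lambda p:(np.c_[np.cos(p[2])*G[:,0]-np.sin(p[2])*G[:,1],np.sin(p[2])*G[:,0]+np.cos(p[2])*G[:,1]]+p[:2]-W).ravel()
r=least_squares(f,[523,-208,.23],loss="soft_l1");print(r.x,f(r.x).reshape(-1,2).round(1))
p=r.x;np.save("g.npy",p)
def g2w(x,y):return np.array([np.cos(p[2])*x-np.sin(p[2])*y,np.sin(p[2])*x+np.cos(p[2])*y])+p[:2]
print("pivot",g2w(10,-75),"corner",g2w(45,85),"home",g2w(15,64))
print("yaw tool",.2279)
# blank from top and scene
for n in("top0","scene0"):
    c=pickle.load(open(f"pics/{n}.pkl","rb"));h=cv2.cvtColor(c["img"],cv2.COLOR_RGB2HSV)
    m=cv2.inRange(h,(70,90,40),(90,255,255));k=cv2.findContours(m,0,2)[0];k=max(k,key=cv2.contourArea)
    print(n,cv2.contourArea(k),cv2.approxPolyDP(k,1.5,True)[:,0].tolist())
```

```text
[ 5.31045949e+02 -2.07763229e+02  2.32608495e-01] [[ 0.5  0.4]
 [ 0.8  0.1]
 [-0.1 -0.2]
 [ 0.5 -0.5]
 [ 0.1  0.6]
 [ 0.4 -0.2]
 [-1.  -1.4]
 [-0.6 -0.4]
 [ 0.7  2.3]
 [-2.3  1.8]
 [-0.3 -1.2]]
pivot [ 558.06537407 -278.43819435] corner [ 555.2401204  -114.67917034] home [ 530.88891579 -142.02910332]
yaw tool 0.2279
top0 274.0 [[264, 231], [258, 242], [276, 250], [282, 239]]
scene0 748.0 [[316, 259], [291, 269], [292, 279], [299, 293], [315, 288], [323, 283], [323, 272]]
```

Request:
step_arm(
  increments=[
    [[0,0,6],[0,0,0],0],
    [[0,0,12],[0,0,0],0],
    [[1.5,0,13.2],[0,0,0],0],
    [[3.5,0,13.2],[0,0,0],0],
    [[4.5,0,13.2],[0,0,0],0],
    [[5.5,0,13.2],[0,0,0],0],
    [[6.5,0,13.2],[0,0,0],0],
    [[7,0,13.2],[0,0,0],0],
  ],
)

```text
time_s: 2.2
eef_pos: [549.9, -279.1, 64.4]
ee_rot: [0.0, 0.993, 0.115, 0.0]
force: [-0.0, -0.3, 0.3]
grip_width: 0.003
grip_force: 0.0
```

Request:
step_arm(
  increments=[
    [[0.2,0,0],[0,0,0],0],
    [[-1,0,0],[0,0,0],0],
    [[-5,0,-3],[0,0,0],0],
    [[-7,0,-9],[0,0,0],0],
    [[-7,0,-13],[0,0,0],0],
    [[-7,0,-13],[0,0,0],0],
    [[-7,0,-13],[0,0,0],0],
  ],
)

```text
time_s: 3.08
eef_pos: [480.3, -295.0, 193.3]
ee_rot: [-0.001, 0.993, 0.114, -0.001]
force: [-0.7, 0.2, 0.3]
grip_width: 0.005
grip_force: 0.0
```

Run:
```python
from h import *
from rig import ctrl
w=snap(ctrl,"wrist","w2");s=ctrl.sense();print(s["eef_pos"],s["time_s"],s["force"])
i=cv2.imread("pics/w2.png")[10:180,115:365]
cv2.imwrite("pics/w2c.png",cv2.resize(i,None,fx=2,fy=2))
```

```text
[ 480.39406915 -294.83125567  192.8444617 ] 3.125 [ 0.10509222 -0.23898811 -0.58550484]
```

View pics/w2c.png

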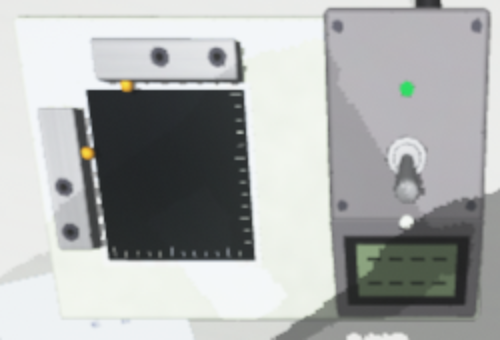

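Run:
```python
from h import *
p=np.load("g.npy");C,S=np.cos(p[2]),np.sin(p[2])
g=lambda x,y,z:(C*x-S*y+p[0],S*x+C*y+p[1],z)
c=pickle.load(open("pics/w2.pkl","rb"))
for a in(-.4,.4):print(a,[((proj(c,g(10+L*np.sin(a),-75,46+L*np.cos(a)))-[115,10])*2).round() for L in (10,38)])
```

```text
-0.4 [array([409., 165.]), array([409., 192.])]
0.4 [array([409., 147.]), array([409., 118.])]
```

Request:
step_arm(
  increments=[
    [[0,0,6],[0,0,0],0],
    [[0,0,12],[0,0,0],0],
    [[3,0,13],[0,0,0],0],
    [[6,0,13],[0,0,0],0],
    [[6.6,0,13],[0,0,0],0],
    [[7.2,0,13],[0,0,0],0],
    [[7.2,0,13],[0,0,0],0],
  ],
)

```text
time_s: 4.0
eef_pos: [550.9, -278.8, 64.0]
ee_rot: [-0.0, 0.993, 0.115, -0.0]
force: [-0.7, 0.2, -0.2]
grip_width: 0.007
grip_force: 0.0
```

Run:
```python
from h import *
from rig import ctrl
w=snap(ctrl,"wrist","w3");s=ctrl.sense();print(s["eef_pos"],s["time_s"],s["force"])
i=cv2.imread("pics/w3.png")[50:400,120:520]
cv2.imwrite("pics/w3c.png",cv2.resize(i,None,fx=1.5,fy=1.5))
```

```text
[ 550.77503384 -278.90180738   64.11941588] 4.05 [0.23125937 0.30921125 0.18794796]
```

View pics/w3c.png

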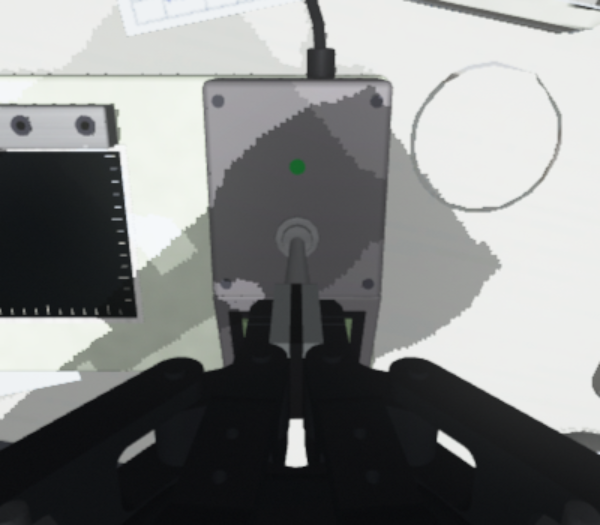

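The view shows the shut fingertips at crop (297,285–345), still short of the bushing at (297,238), with the toggle leaning toward them. I'll check where the fingers really are against the calibration.

Run:
```python
from h import *
p=np.load("g.npy");C,S=np.cos(p[2]),np.sin(p[2])
g=lambda x,y,z:np.array((C*x-S*y+p[0],S*x+C*y+p[1],z))
c=pickle.load(open("pics/w3.pkl","rb"));cr=lambda P:((proj(c,P)-[120,50])*1.5).round()
t=np.array([550.8,-278.9,64.1])
print("bushing",cr(g(10,-75,49.5)),"tcp",cr(t),"front",cr(t+11*np.array([C,S,0])),"tip off",cr(g(-4.8,-75,81)))
print("cam rel",c["extrinsics"][:3,3]-t)
for n in("top0","scene0"):
    c=pickle.load(open(f"pics/{n}.pkl","rb"));print(n,[proj(c,g(*q)).round(1) for q in((75,115,20),(-75,115,20),(75,-113,44),(10,-75,49.5))])
    i=c["img"][:,:,::-1]
    i=i[165:250,360:470] if n=="top0" else i[110:195,320:410]
    cv2.imwrite(f"pics/{n}c.png",cv2.resize(i,(440,340) if n=="top0" else (360,340)))
a=cv2.imread("pics/top0c.png");b=cv2.imread("pics/scene0c.png");cv2.imwrite("pics/both.png",np.hstack([a,b]))
```

```text
bushing [300. 240.] tcp [297. 270.] front [297. 244.] tip off [301. 309.]
cam rel [ 75.77054254  18.61105961 177.2392512 ]
top0 [array([366.5, 187.7]), array([379.7, 240.6]), array([449.2, 167. ]), array([442.2, 193.4])]
scene0 [array([324.2, 174.3]), array([379.8, 191.5]), array([353.9, 114.3]), array([371.7, 126.9])]
```

View pics/both.png

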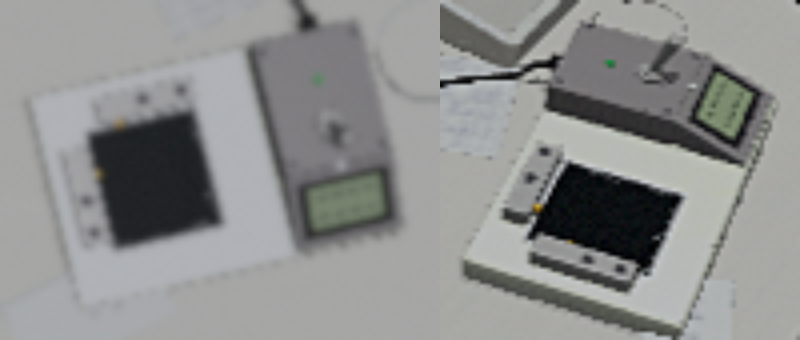

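Fingers and bat show no contact yet: the finger's front face projects about 5 mm behind the TCP. I'll push on in small steps, watching the force.

Request:
step_arm(
  increments=[
    [[0.3,0,0],[0,0,0],0],
    [[0.6,0,0],[0,0,0],0],
    [[0.6,0,0],[0,0,0],0],
  ],
)

```text
time_s: 4.42
eef_pos: [557.2, -277.4, 64.2]
ee_rot: [0.0, 0.993, 0.115, 0.0]
force: [0.9, -0.8, 0.2]
grip_width: 0.003
grip_force: 0.0
```

Request:
step_arm(
  increments=[
    [[0.3,0,0],[0,0,0],0],
    [[0.6,0,0],[0,0,0],0],
    [[0.6,0,0],[0,0,0],0],
  ],
)

```text
time_s: 4.8
eef_pos: [563.1, -275.9, 64.1]
ee_rot: [-0.0, 0.993, 0.115, -0.0]
force: [-0.3, 0.5, 0.4]
grip_width: 0.001
grip_force: 0.0
```

Run:
```python
from h import *
from rig import ctrl
w=snap(ctrl,"wrist","w4");s=snap(ctrl,"scene","s4")
a=cv2.resize(w["img"][90:290,220:420,::-1],(400,400));b=cv2.resize(s["img"][70:170,310:410,::-1],(400,400),interpolation=cv2.INTER_CUBIC)
cv2.imwrite("pics/b4.png",np.hstack([a,b]))
```

```text
(no output)
```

View pics/b4.png

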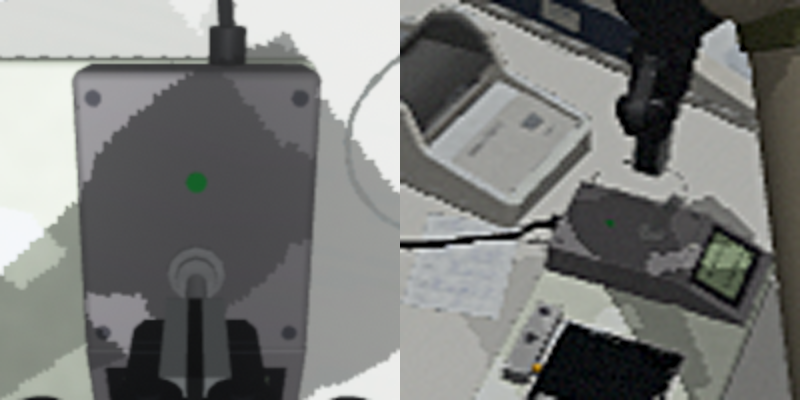

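The wrist crop shows the fingertips reaching the bat. The scene crop shows the fingertip at about (650,170), above and short of the toggle at (672,210).

Run:
```python
from h import *
p=np.load("g.npy");C,S=np.cos(p[2]),np.sin(p[2])
c=pickle.load(open("pics/s4.pkl","rb"));w=pickle.load(open("pics/w4.pkl","rb"));t=np.array([563.1,-275.9,64.1])
print("seen scene",(372.5,112.5),"wrist front edge",(317,239))
for dx in(-11,0,11):
  for dz in(0,20,40):
    P=t+dx*np.array([C,S,0])+[0,0,dz];print(dx,dz,proj(c,P).round(),proj(w,P).round())
# triangulate observed tip: scene (372.5,112.5) and wrist (317,239)
a0=c["extrinsics"][:3,3];a=ray(c,372.5,112.5,0)-a0;b0=w["extrinsics"][:3,3];b=ray(w,317,239,0)-b0
k=np.linalg.lstsq(np.c_[a,-b],b0-a0,rcond=None)[0];print(a0+k[0]*a,b0+k[1]*b,t)
```

```text
seen scene (372.5, 112.5) wrist front edge (317, 239)
-11 0 [374. 124.] [318. 247.]
-11 20 [375. 118.] [318. 264.]
-11 40 [376. 112.] [318. 285.]
0 0 [370. 123.] [318. 230.]
0 20 [371. 117.] [318. 245.]
0 40 [372. 111.] [318. 265.]
11 0 [366. 122.] [318. 212.]
11 20 [367. 116.] [318. 226.]
11 40 [368. 110.] [318. 243.]
[ 562.88924333 -280.77169152   96.16478298] [ 570.16634763 -273.56054092   92.04158174] [ 563.1 -275.9   64.1]
```

Request:
step_arm(
  increments=[
    [[-3,0,0],[0,0,0],0],
    [[-6,0,0],[0,0,0],0],
    [[-6,0,1.8],[0,0,0],0],
    [[-4.5,0,1.8],[0,0,0],0],
    [[-3.3,0,1.8],[0,0,0],0],
    [[-2.9,0,1.8],[0,0,0],0],
    [[-2.6,0,1.8],[0,0,0],0],
  ],
)

```text
time_s: 5.78
eef_pos: [538.0, -281.8, 46.5]
ee_rot: [0.0, 0.993, 0.115, -0.0]
force: [-1.9, -0.5, 2.5]
grip_width: -0.0
grip_force: 1.3
```

Request:
step_arm(
  increments=[
    [[0.3,0,0],[0,0,0],0],
    [[0.6,0,0],[0,0,0],0],
    [[0.6,0,0],[0,0,0],0],
  ],
)

```text
time_s: 6.15
eef_pos: [543.7, -280.7, 46.4]
ee_rot: [0.0, 0.993, 0.115, 0.0]
force: [-0.2, 0.0, 3.0]
grip_width: 0.004
grip_force: 1.7
```

Request:
step_arm(
  increments=[
    [[0.3,0,0],[0,0,0],0],
    [[0.6,0,0],[0,0,0],0],
    [[0.6,0,0],[0,0,0],0],
  ],
)

```text
time_s: 6.52
eef_pos: [549.9, -279.5, 47.7]
ee_rot: [0.001, 0.993, 0.115, 0.001]
force: [-3.4, 0.8, 12.5]
grip_width: 0.001
grip_force: 6.3
```

Run:
```python
from h import *
from rig import ctrl
w=snap(ctrl,"wrist","w5");s=snap(ctrl,"scene","s5");q=snap(ctrl,"top","t5")
a=cv2.resize(w["img"][90:290,220:420,::-1],(400,400));b=cv2.resize(s["img"][70:170,310:410,::-1],(400,400),interpolation=cv2.INTER_NEAREST)
cv2.imwrite("pics/b5.png",np.hstack([a,b]));print(ctrl.sense()["force"])
```

```text
[-4.19054086  2.03805098 12.85976215]
```

View pics/b5.png

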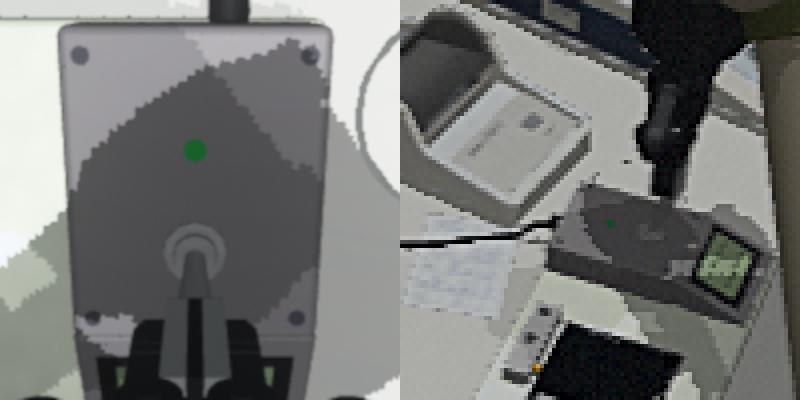

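Contact now: the finger's underside rides on the bat's end (force up 12 N), so the fingertips really end about 33 mm above the reported TCP. I'll back off, go lower and push again.

Request:
step_arm(
  increments=[
    [[-3,0,0],[0,0,0],0],
    [[-5,0,0],[0,0,0],0],
    [[-5,0,1.6],[0,0,0],0],
    [[-4,0,1.6],[0,0,0],0],
    [[-3,0,1.6],[0,0,0],0],
    [[-2.4,0,1.6],[0,0,0],0],
    [[-1.8,0,1.6],[0,0,0],0],
  ],
)

```text
time_s: 7.55
eef_pos: [532.3, -283.1, 30.3]
ee_rot: [0.0, 0.993, 0.115, -0.0]
force: [-2.6, 0.2, 1.6]
grip_width: 0.001
grip_force: 1.0
```

Request:
step_arm(
  increments=[
    [[0.4,0,0],[0,0,0],0],
    [[0.8,0,0],[0,0,0],0],
    [[1.2,0,0],[0,0,0],0],
  ],
)

```text
time_s: 7.92
eef_pos: [543.8, -280.5, 30.2]
ee_rot: [0.0, 0.993, 0.115, 0.0]
force: [1.0, 0.3, 0.0]
grip_width: -0.002
grip_force: 0.0
```

Request:
step_arm(
  increments=[
    [[0.3,0,0],[0,0,0],0],
    [[0.6,0,0],[0,0,0],0],
  ],
)

```text
time_s: 8.18
eef_pos: [549.5, -279.2, 30.2]
ee_rot: [-0.0, 0.993, 0.115, 0.0]
force: [0.6, 0.1, 0.1]
grip_width: -0.001
grip_force: 0.1
```

Run:
```python
from h import *
from rig import ctrl
w=snap(ctrl,"wrist","w6");s=snap(ctrl,"scene","s6");print(ctrl.sense()["force"])
for tag in("w5","w6"):
    im=pickle.load(open(f"pics/{tag}.pkl","rb"))["img"];print(tag,im[120:250:8,317].tolist())
a=pickle.load(open("pics/scene0.pkl","rb"))["img"][118:145,384:402];print(a.mean((0,1)),s["img"][118:145,384:402].mean((0,1)))
```

```text
[0.38189649 0.41255214 0.73508452]
w5 [[158, 157, 161], [83, 83, 86], [82, 81, 84], [81, 81, 83], [80, 79, 82], [24, 96, 42], [20, 97, 41], [77, 76, 79], [76, 75, 78], [77, 76, 79], [75, 74, 77], [87, 88, 90], [66, 67, 68], [65, 66, 68], [64, 65, 66], [18, 19, 19], [17, 19, 19]]
w6 [[157, 155, 159], [82, 81, 84], [81, 80, 83], [80, 79, 82], [80, 79, 81], [79, 78, 81], [21, 97, 41], [20, 95, 40], [76, 75, 78], [76, 75, 78], [75, 76, 78], [74, 73, 76], [64, 65, 66], [100, 101, 103], [101, 102, 104], [70, 71, 72], [17, 17, 19]]
[121.48971193 125.5308642  116.69753086] [95.04115226 98.36625514 91.15432099]
```

Request:
step_arm(
  increments=[
    [[-2,0,0],[0,0,0],0],
    [[-5,0,-3],[0,0,0],0],
    [[-7,0,-9],[0,0,0],0],
    [[-7,0,-15],[0,0,0],0],
    [[-7,0,-16.6],[0,0,0],0],
    [[-7,0,-16.6],[0,0,0],0],
    [[-7,0,-16.6],[0,0,0],0],
  ],
)

```text
time_s: 9.15
eef_pos: [480.7, -294.6, 194.1]
ee_rot: [-0.001, 0.993, 0.115, -0.001]
force: [0.5, 0.5, -0.8]
grip_width: 0.0
grip_force: 0.0
```

Run:
```python
from h import *
from rig import ctrl
w=snap(ctrl,"wrist","w7");s=snap(ctrl,"scene","s7");st=ctrl.sense();print(st["eef_pos"],st["time_s"])
a=pickle.load(open("pics/w2.pkl","rb"))
for n,i in(("off",a["img"]),("now",w["img"])):
    print(n,"col 318 gray:",i[55:125:3,318].mean(1).round().tolist(),"display",i[130:160,295:345].mean((0,1)).round(),i[130:160,295:345].std().round())
# blank in scene
p=np.load("g.npy")
c=pickle.load(open("pics/scene0.pkl","rb"))
t=pickle.load(open("pics/top0.pkl","rb"))
Q=np.array([ray(t,u+.0,v,50) for u,v in [[264,231],[258,242],[276,250],[282,239]]]);print(Q.round(),np.linalg.norm(np.roll(Q,-1,0)-Q,axis=1).round(),Q.mean(0))
```

```text
[ 480.76132999 -294.68683632  194.3910778 ] 9.25
off col 318 gray: [123.0, 157.0, 184.0, 183.0, 184.0, 183.0, 183.0, 184.0, 232.0, 211.0, 230.0, 110.0, 110.0, 110.0, 111.0, 162.0, 201.0, 189.0, 149.0, 156.0, 157.0, 238.0, 245.0, 131.0] display [75. 86. 70.] 25.0
now col 318 gray: [123.0, 150.0, 183.0, 173.0, 180.0, 202.0, 219.0, 180.0, 98.0, 95.0, 95.0, 94.0, 206.0, 228.0, 235.0, 182.0, 157.0, 158.0, 157.0, 157.0, 157.0, 230.0, 245.0, 131.0] display [76. 87. 71.] 26.0
[[459. 201.  50.]
 [430. 217.  50.]
 [408. 168.  50.]
 [437. 152.  50.]] [34. 53. 33. 53.] [433.59401268 184.62420678  50.        ]
```

The toggle is on: its tip pixels moved from rows ~105 to ~72. Next I'll move over the blank, opening the gripper and turning to match its long axis.

Request:
step_arm(
  increments=[
    [[0.5,-6,0],[0,0,-8],30],
    [[1,-12,0],[0,0,-16],100],
    [[1.5,-18,0],[0,0,-24],100],
    [[2,-24,0],[0,0,-32],100],
    [[2.5,-30,0],[0,0,-40],100],
    [[3,-36,0],[0,0,-48],100],
    [[3.5,-42,0],[0,0,-53],100],
    [[3.9,-44.5,0],[0,0,-53],100],
  ],
)

```text
time_s: 10.25
eef_pos: [416.5, 149.5, 195.4]
ee_rot: [-0.0, 0.837, 0.548, -0.001]
force: [0.0, -0.5, -0.2]
grip_width: 1.0
grip_force: 0.0
```

Request:
step_arm(
  increments=[
    [[0,0,0],[0,0,0],100],
    [[0,0,0],[0,0,0],100],
    [[0,0,0],[0,0,0],100],
  ],
)

```text
time_s: 10.62
eef_pos: [417.9, 146.1, 196.0]
ee_rot: [-0.0, 0.838, 0.545, -0.0]
force: [-0.1, -0.7, 0.0]
grip_width: 1.001
grip_force: 0.0
```

Run:
```python
from h import *
from rig import ctrl
w=snap(ctrl,"wrist","w8");st=ctrl.sense();print(st["eef_pos"],st["time_s"],st["grip_width"],st["dq"].round(3) if hasattr(st["dq"],"round") else "")
h=cv2.cvtColor(w["img"],cv2.COLOR_RGB2HSV)
m=cv2.inRange(h,(70,90,30),(92,255,255));k=max(cv2.findContours(m,0,2)[0],key=cv2.contourArea)
print(cv2.contourArea(k),cv2.approxPolyDP(k,2,True)[:,0].tolist(),"V",np.unique(h[...,2][m>0]//16,return_counts=True))
x=rot(st).as_matrix();print(x.round(3))
i=w["img"][:,:,::-1][60:400,120:520]
cv2.imwrite("pics/w8c.png",cv2.resize(i,(700,595)))
```

```text
[417.92414135 146.16992231 196.05104816] 10.675 0.9990288581321035 [ 0.005 -0.003 -0.003  0.002  0.002  0.   ]
2583.5 [[297, 91], [293, 152], [334, 155], [339, 94]] V (array([ 3,  7,  8,  9, 10, 11, 12], dtype=uint8), array([ 133,    3,   37,   53,   72, 1510, 1012]))
[[ 0.405  0.914 -0.   ]
 [ 0.914 -0.405 -0.   ]
 [-0.    -0.    -1.   ]]
```

Run:
```python
from h import *
w=pickle.load(open("pics/w8.pkl","rb"));h=cv2.cvtColor(w["img"],cv2.COLOR_RGB2HSV)
m=cv2.inRange(h,(70,90,150),(92,255,255));k=max(cv2.findContours(m,0,2)[0],key=cv2.contourArea)[:,0].astype(float)
W=np.array([ray(w,u,v,50)[:2] for u,v in k],np.float32)
c,sz,a=cv2.minAreaRect(W);b=cv2.boxPoints((c,sz,a));print(c,sz,a)
e=b[1]-b[0],b[2]-b[1];e=max(e,key=np.linalg.norm);yaw=np.arctan2(e[1],e[0])%np.pi;print("yaw",yaw,np.degrees(yaw))
ty=np.arctan2(.914,.405);t=np.array([417.92,146.17]);d=np.array(c)-t
print("shift tool x,y mm",d@[np.cos(ty),np.sin(ty)],d@[np.sin(ty),-np.cos(ty)],"turn about tool z deg",np.degrees(ty-yaw))
# bottom of fingers open: dark/gripper region front rows left and right
g=w["img"].mean(2)
```

```text
(436.1593933105469, 188.4987030029297) (58.865962982177734, 40.941654205322266) 61.82646560668945
yaw 1.0790751 61.826447
shift tool x,y mm 46.08873345569812 -0.4724560261703381 turn about tool z deg 4.275073232411855
```

View pics/w8c.png

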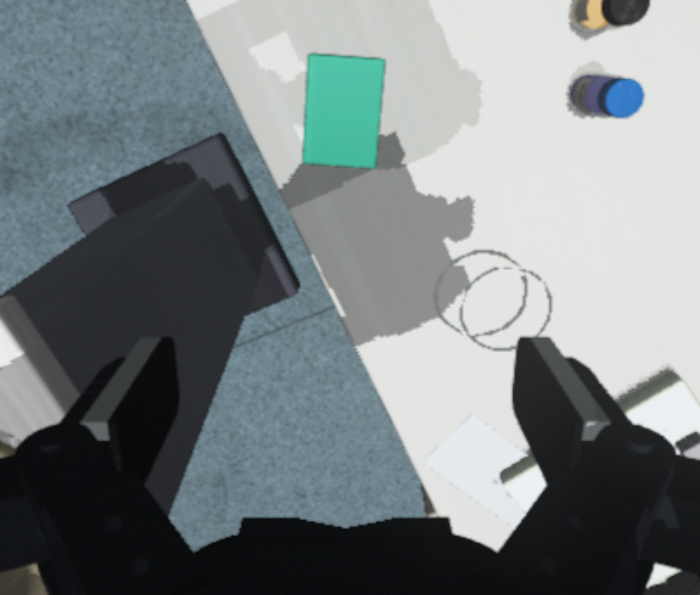

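The crop shows the blank's top at (303–385, 53–167) and the vials well clear. The open fingertips at (172,340) and (520,338) lie about 50 mm behind the reported TCP, so the grasp heights go about 40 mm lower.

Request:
step_arm(
  increments=[
    [[4.6,0,0],[0,0,4.3],100],
    [[4.6,0,6],[0,0,4.3],100],
    [[4.6,0,12],[0,0,4.3],100],
    [[4.6,0,17],[0,0,4.3],100],
    [[4.6,0,20],[0,0,4.3],100],
    [[4.6,0,21.6],[0,0,4.3],100],
    [[4.6,0,21.6],[0,0,4.3],100],
  ],
)

```text
time_s: 11.55
eef_pos: [435.9, 188.4, -20.6]
ee_rot: [-0.0, 0.858, 0.514, -0.001]
force: [0.9, -0.7, 0.3]
grip_width: 1.002
grip_force: 0.0
```

Request:
step_arm(
  increments=[
    [[0,0,0],[0,0,0],40],
    [[0,0,0],[0,0,0],40],
    [[0,0,0],[0,0,0],20],
    [[0,0,0],[0,0,0],20],
    [[0,0,0],[0,0,0],20],
    [[0,0,0],[0,0,0],20],
  ],
  squeeze=80,
)

```text
time_s: 12.3
eef_pos: [437.0, 189.2, -18.9]
ee_rot: [0.0, 0.858, 0.514, 0.001]
force: [-0.3, -0.7, 6.7]
grip_width: 0.479
grip_force: 81.8
```

Run:
```python
from h import *
from rig import ctrl
w=snap(ctrl,"wrist","w9");st=ctrl.sense();print(st["eef_pos"],st["time_s"],st["grip_width"],st["grip_force"],st["force"],st["joints"])
x=rot(st).as_matrix();print(x.round(3))
h=cv2.cvtColor(w["img"],cv2.COLOR_RGB2HSV)
m=cv2.inRange(h,(70,90,30),(92,255,255));k=max(cv2.findContours(m,0,2)[0],key=cv2.contourArea)
print(cv2.contourArea(k),cv2.approxPolyDP(k,2,True)[:,0].tolist())
c=w
for u,v in cv2.approxPolyDP(k,2,True)[:,0]:print(u,v,w["img"][v,u],ray(w,u,v,50).round(1))
```

```text
[437.00135437 189.17764481 -18.95050641] 12.35 0.48221438476042006 81.83287739753723 [-0.67758527  0.01632273  5.70550554] [ 1.61855644e-01  5.08137217e-01  1.86659043e+00 -8.76478649e-05
  7.65162830e-01  6.52796322e-01]
[[ 0.471  0.882  0.002]
 [ 0.882 -0.471  0.   ]
 [ 0.001  0.001 -1.   ]]
17174.5 [[276, 194], [260, 233], [267, 355], [289, 355], [313, 361], [345, 355], [367, 355], [374, 233], [358, 195]]
276 194 [35 58 52] [445.6 234.1  50. ]
260 233 [57 94 82] [433.2 224.1  50. ]
267 355 [23 73 60] [407.8 176.5  50. ]
289 355 [ 35 127 104] [415.7 172.2  50. ]
313 361 [15 34 30] [422.8 164.9  50. ]
345 355 [ 36 127 104] [435.7 161.4  50. ]
367 355 [30 71 61] [443.6 157.2  50. ]
374 233 [54 98 84] [469.2 204.8  50. ]
358 195 [30 55 47] [470.4 220.4  50. ]
```

Request:
step_arm(
  increments=[
    [[0,0,-3],[0,0,0],20],
    [[0,0,-8],[0,0,0],20],
    [[0,0,-8],[0,0,0],20],
  ],
  squeeze=80,
)

```text
time_s: 12.72
eef_pos: [438.1, 189.5, 63.0]
ee_rot: [0.001, 0.858, 0.514, 0.003]
force: [0.4, 0.3, -2.9]
grip_width: 0.481
grip_force: 82.2
```

Request:
step_arm(
  increments=[
    [[-3.3,3,0],[0,0,6],20],
    [[-7,6.4,0],[0,0,13],20],
    [[-10.7,9.8,0],[0,0,20],20],
    [[-14.4,13.1,0],[0,0,28],20],
    [[-18.1,16.5,0],[0,0,36],20],
    [[-21.8,19.9,0],[0,0,43],20],
    [[-25,22.8,0],[0,0,48.6],20],
    [[-26.1,23.9,0],[0,0,48.6],20],
  ],
)

```text
time_s: 13.72
eef_pos: [523.6, -155.5, 58.7]
ee_rot: [-0.001, 0.993, 0.114, -0.001]
force: [-0.4, 0.5, -2.9]
grip_width: 0.477
grip_force: 82.1
```

Request:
step_arm(
  increments=[
    [[0,0,0],[0,0,0],20],
    [[0,0,0],[0,0,0],20],
    [[0,0,0],[0,0,0],20],
  ],
)

```text
time_s: 14.1
eef_pos: [523.9, -152.6, 60.1]
ee_rot: [-0.0, 0.993, 0.116, -0.0]
force: [0.9, 0.1, -2.7]
grip_width: 0.479
grip_force: 82.1
```

Run:
```python
from h import *
from rig import ctrl
w=snap(ctrl,"wrist","w10");st=ctrl.sense();T=rot(st).as_matrix();p=np.load("g.npy");C,S=np.cos(p[2]),np.sin(p[2])
d=st["eef_pos"][:2]-p[:2];print(st["time_s"],st["eef_pos"],st["grip_force"],st["grip_width"],st["force"]);print("gauge xy",C*d[0]+S*d[1],-S*d[0]+C*d[1],"yaw err deg",np.degrees(np.arctan2(T[1,0],T[0,0])-p[2]),T.round(3)[:,2])
# stop edges seen in wrist vs predicted
g=lambda x,y,z:np.array((C*x-S*y+p[0],S*x+C*y+p[1],z))
for q in((63,73,32),(63,5,32),(45,5,32),(33,103,32),(-35,103,32),(10,-75,49.5)):print(q,proj(w,g(*q)).round())
h=cv2.cvtColor(w["img"],cv2.COLOR_RGB2HSV);m=cv2.inRange(h,(70,90,30),(92,255,255));k=max(cv2.findContours(m,0,2)[0],key=cv2.contourArea)
print(cv2.approxPolyDP(k,2,True)[:,0].tolist())
```

```text
14.15 [ 523.98785519 -152.77426579   60.2419787 ] 82.09280133247375 0.47792910462771077 [-0.16541086 -0.06436694 -3.6515676 ]
gauge xy 5.807858202454765 55.13503056841002 yaw err deg 0.02499779920793971 [-0.  0. -1.]
(63, 73, 32) [289. 125.]
(63, 5, 32) [400. 125.]
(45, 5, 32) [398. 154.]
(33, 103, 32) [244. 173.]
(-35, 103, 32) [250. 267.]
(10, -75, 49.5) [532. 217.]
[[277, 193], [260, 233], [267, 355], [289, 355], [313, 361], [346, 355], [367, 355], [375, 234], [359, 194]]
```

Request:
step_arm(
  increments=[
    [[0,0,2],[0,0,0],20],
    [[0,0,4],[0,0,0],20],
    [[0,0,5.2],[0,0,0],20],
    [[0,0,5.6],[0,0,0],20],
    [[0,0,5.7],[0,0,0],20],
    [[0,0,5.7],[0,0,0],20],
  ],
)

```text
time_s: 14.9
eef_pos: [524.4, -153.9, 3.7]
ee_rot: [0.0, 0.993, 0.116, 0.0]
force: [-0.6, -0.8, -2.7]
grip_width: 0.482
grip_force: 82.1
```

Request:
step_arm(
  increments=[
    [[0,0,0.1],[0,0,0],20],
    [[0,0,0.2],[0,0,0],20],
  ],
)

```text
time_s: 15.15
eef_pos: [524.1, -153.8, 1.3]
ee_rot: [0.0, 0.993, 0.116, 0.0]
force: [-0.7, 0.1, -3.2]
grip_width: 0.479
grip_force: 82.1
```

Request:
step_arm(
  increments=[
    [[0,0,0.1],[0,0,0],20],
    [[0,0,0.1],[0,0,0],20],
  ],
)

```text
time_s: 15.4
eef_pos: [524.5, -154.0, 1.1]
ee_rot: [0.0, 0.993, 0.116, 0.0]
force: [-2.7, 0.3, 4.7]
grip_width: 0.482
grip_force: 83.0
```

Request:
step_arm(
  increments=[
    [[0,0,0.1],[0,0,0],20],
    [[0,0,0.1],[0,0,0],20],
  ],
)

```text
time_s: 15.65
eef_pos: [524.9, -154.1, 1.1]
ee_rot: [0.001, 0.993, 0.116, 0.001]
force: [-3.7, 1.5, 14.5]
grip_width: 0.479
grip_force: 84.2
```

Request:
step_arm(
  increments=[
    [[0,0,-0.12],[0,0,0],20],
    [[0,-0.3,-0.12],[0,0,0],20],
    [[0,-0.6,-0.12],[0,0,0],20],
    [[0,-0.6,-0.12],[0,0,0],20],
  ],
)

```text
time_s: 16.15
eef_pos: [523.3, -148.1, 1.1]
ee_rot: [0.001, 0.993, 0.116, 0.001]
force: [0.9, -1.7, 7.4]
grip_width: 0.479
grip_force: 83.2
```

Request:
step_arm(
  increments=[
    [[0,-0.15,0],[0,0,0],20],
    [[0,-0.3,0],[0,0,0],20],
    [[0,-0.3,0],[0,0,0],20],
  ],
)

```text
time_s: 16.52
eef_pos: [522.7, -145.5, 1.1]
ee_rot: [0.001, 0.993, 0.116, 0.001]
force: [0.7, -2.7, 5.6]
grip_width: 0.475
grip_force: 83.1
```

Request:
step_arm(
  increments=[
    [[0,-0.1,0],[0,0,0],20],
    [[0,-0.2,0],[0,0,0],20],
  ],
)

```text
time_s: 16.77
eef_pos: [522.4, -143.8, 1.1]
ee_rot: [0.001, 0.993, 0.116, 0.001]
force: [1.0, -3.9, 5.5]
grip_width: 0.485
grip_force: 83.1
```

Request:
step_arm(
  increments=[
    [[0,-0.1,0],[0,0,0],20],
    [[0,-0.2,0],[0,0,0],20],
  ],
)

```text
time_s: 17.02
eef_pos: [522.3, -143.2, 1.2]
ee_rot: [0.002, 0.993, 0.116, 0.001]
force: [1.3, -13.9, 1.1]
grip_width: 0.479
grip_force: 82.6
```

Request:
step_arm(
  increments=[
    [[0,-0.1,0],[0,0,0],20],
    [[0,-0.2,0],[0,0,0],20],
  ],
)

```text
time_s: 17.27
eef_pos: [522.3, -143.2, 1.3]
ee_rot: [0.004, 0.993, 0.116, 0.002]
force: [2.7, -23.5, -3.0]
grip_width: 0.48
grip_force: 82.6
```

Request:
step_arm(
  increments=[
    [[0.2,0.05,0.05],[0,0,0],20],
    [[0.5,0.05,0.05],[0,0,0],20],
    [[0.7,0.05,0.05],[0,0,0],20],
    [[0.7,0.05,0.05],[0,0,0],20],
  ],
)

```text
time_s: 17.77
eef_pos: [528.7, -141.7, 1.2]
ee_rot: [0.003, 0.993, 0.116, 0.001]
force: [-2.4, -17.1, 6.4]
grip_width: 0.48
grip_force: 83.8
```

Request:
step_arm(
  increments=[
    [[0.15,0,0],[0,0,0],20],
    [[0.3,0,0],[0,0,0],20],
    [[0.3,0,0],[0,0,0],20],
  ],
)

```text
time_s: 18.15
eef_pos: [531.4, -141.1, 1.2]
ee_rot: [0.003, 0.993, 0.116, 0.001]
force: [-3.5, -17.9, 5.9]
grip_width: 0.481
grip_force: 83.9
```

Request:
step_arm(
  increments=[
    [[0.1,0,0],[0,0,0],20],
    [[0.2,0,0],[0,0,0],20],
  ],
)

```text
time_s: 18.4
eef_pos: [531.7, -141.0, 1.2]
ee_rot: [0.003, 0.993, 0.116, -0.001]
force: [-17.6, -22.7, 16.2]
grip_width: 0.479
grip_force: 84.6
```

Request:
step_arm(
  increments=[
    [[0.03,-0.02,-0.05],[0.3,0.1,0],20],
    [[0.03,-0.02,-0.05],[0.3,0.1,0],20],
    [[0.03,-0.02,-0.05],[0.3,0.1,0],20],
  ],
)

```text
time_s: 18.77
eef_pos: [531.7, -140.8, 1.2]
ee_rot: [0.0, 0.993, 0.116, -0.001]
force: [-13.2, -22.8, 8.1]
grip_width: 0.476
grip_force: 84.0
```

Run:
```python
from h import *
from rig import ctrl
w=snap(ctrl,"wrist","w11");s=snap(ctrl,"scene","s11");st=ctrl.sense();T=rot(st).as_matrix();p=np.load("g.npy");C,S=np.cos(p[2]),np.sin(p[2])
d=st["eef_pos"][:2]-p[:2];f=st["force"];print(st["time_s"],st["eef_pos"],st["grip_force"],st["ee_rot"]);print("gauge xy",C*d[0]+S*d[1],-S*d[0]+C*d[1],"F gauge",C*f[0]+S*f[1],-S*f[0]+C*f[1],f[2],"yaw err",np.degrees(np.arctan2(T[1,0],T[0,0])-p[2]),T[:,2].round(4))
# brass-coloured pixels: count before/after
for n in("w10","w11"):
    i=pickle.load(open(f"pics/{n}.pkl","rb"))["img"];h=cv2.cvtColor(i,cv2.COLOR_RGB2HSV);m=cv2.inRange(h,(15,120,80),(28,255,255));y,x=np.nonzero(m);print(n,len(x),x.mean() if len(x) else 0,y.mean() if len(x) else 0)
    m=cv2.inRange(h,(70,90,30),(92,255,255));k=max(cv2.findContours(m,0,2)[0],key=cv2.contourArea);print(cv2.approxPolyDP(k,2,True)[:,0].tolist())
i=w["img"][:,:,::-1][100:400,130:530];cv2.imwrite("pics/w11c.png",cv2.resize(i,(800,600)))
h=cv2.cvtColor(s["img"][110:195,320:410],cv2.COLOR_RGB2HSV);print("scene brass",cv2.countNonZero(cv2.inRange(h,(15,120,80),(28,255,255))))
```

```text
18.875 [ 531.68629613 -140.81452026    1.18431207] 83.97842645645142 [ 4.91314488e-04  9.93276887e-01  1.15760306e-01 -5.80024359e-04]
gauge xy 16.05588711694417 64.9980630328747 F gauge -17.40728792672897 -18.70936300795481 7.668093605652587 yaw err -0.03255116768747886 [-0.001  -0.0011 -1.    ]
w10 54 302.68518518518516 163.37037037037038
[[277, 193], [260, 233], [267, 355], [289, 355], [313, 361], [346, 355], [367, 355], [375, 234], [359, 194]]
w11 0 0 0
[[277, 194], [260, 234], [267, 355], [289, 355], [313, 361], [346, 355], [367, 355], [375, 234], [362, 201], [300, 199], [298, 193]]
scene brass 0
```

Request:
step_arm(
  increments=[
    [[0.06,-0.04,-0.02],[0,0,0],20],
    [[0.12,-0.06,-0.03],[0,0.1,0],20],
    [[0.12,-0.06,-0.03],[0,0.1,0],20],
    [[0.12,-0.06,-0.03],[0,0.1,0],20],
  ],
)

```text
time_s: 19.38
eef_pos: [531.8, -140.8, 1.3]
ee_rot: [0.001, 0.993, 0.116, -0.001]
force: [-18.0, -27.7, 8.1]
grip_width: 0.483
grip_force: 84.0
```

Run:
```python
from h import *
from rig import ctrl
w=snap(ctrl,"wrist","w12");st=ctrl.sense();T=rot(st).as_matrix();p=np.load("g.npy");C,S=np.cos(p[2]),np.sin(p[2])
d=st["eef_pos"][:2]-p[:2];f=st["force"];print(st["time_s"],st["grip_force"],"gauge xy",C*d[0]+S*d[1],-S*d[0]+C*d[1],"F",C*f[0]+S*f[1],-S*f[0]+C*f[1],f[2],"yaw",np.degrees(np.arctan2(T[1,0],T[0,0])-p[2]),T[:,2].round(4))
g=lambda x,y,z:np.array((C*x-S*y+p[0],S*x+C*y+p[1],z))
# is the toggle's shiny column on far (on) side? gray profile along bat direction on/off
for a in(-.4,.4):
    print(a,[w["img"][tuple(proj(w,g(10+L*np.sin(a),-75,46+L*np.cos(a))).round().astype(int)[::-1])].tolist() for L in(12,20,28,36)])
# gap between blank front top edge etc: blank bottom front edge hidden; top face front corners vs stop line
for n in("w12",):
    h=cv2.cvtColor(w["img"],cv2.COLOR_RGB2HSV);m=cv2.inRange(h,(70,90,30),(92,255,255));y,x=np.nonzero(m);print("green top rows",y.min(),"stop line row",proj(w,g(45,50,32)).round(1),proj(w,g(45,50,20)).round(1))
```

```text
19.425 83.99657607078552 gauge xy 16.142305759843953 65.0008478713308 F -23.537437610988093 -23.47397367355835 7.9863654618533895 yaw -0.02662876543886833 [-0.0016 -0.0016 -1.    ]Traceback (most recent call last):
  File "<stdin>", line 8, in <module>
IndexError: index 642 is out of bounds for axis 1 with size 640
```

The blank is pressed with 23 N toward each stop and no longer moves. It is square to the gauge, within 1 mm of the home position, and no brass pin shows.

```bash
python3 -c "
from rig import ctrl
print(ctrl.finish_job())"
```

```text
the job is handed in; nothing more can be done
None
```

I handed the job in at about 19.4 s: gauge switched on first with its pins free, blank held in the corner with about 23 N toward each stop, vials and dropper bottle never approached. I judged the seating from force, position and the pins no longer being visible, since the pin readings weren't available. I confirmed the toggle was on right after flipping it, but not again at the end.

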